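# Lengthen the expandable shelf to its next hole and stand the jar in the new place

## Robot

A 6-joint arm with a two-finger parallel gripper is mounted at the origin on a cart in front of the work surface, level with it; the furniture and walls round the work are solid. World frame = base frame: x ahead of the robot, y to its left, z up, the work surface at z = 0. Lengths are in mm, angles in rad, forces in N, time in s.
With the tool pointing down it reaches from about 400 to 925 mm from the base axis. Payload 12.5 kg.
Tool frame: the origin (TCP) lies at the centre of the arm's flange, where the gripper is bolted on; the fingertips stand 190 mm ahead of it and the grasp point (between the pads) lies 171 mm ahead of it; z points along the fingers, y is the line along which they close (so a half turn about z gives the same grasp; the last joint's range is limited). The gripper opens to 95 mm and grips with 3 to 60 N. Pads are 20 mm wide; open, the fingers measure 119 mm over their backs; the gripper's body (75 mm by 180 mm) begins 59 mm behind the grasp point.
Start: joints at [-1.399, 0.491, 1.559, -0, 1.092, -0.106], TCP at [171.42, -601.032, 404.761] pointing down, gripper open.
Joint ranges: [-3.1, 3.1], [-0.84, 2.19], [0.05, 2.79], [-1.13, 4.28], [0.06, 2.93], [-2.69, 2.69]. Speed limits (rad/s): [2.22, 2.22, 2.79, 3.14, 3.14, 3.14].

## Interface

Orientations are given as [roll, pitch, yaw] about the fixed x, y, z axes, in that order (R = Rz(yaw) Ry(pitch) Rx(roll)).
In Python, from cell import env, read_camera, search_frame, cut_out gives the robot as it stands. The module is installed in compiled form; this text tells all that it offers.
- The arm moves only by the tool move_arm, never from a script. Its argument "commands" is a list of rows, each a list of 3 entries, a list of its own where there are three numbers: the shift along the world's x, y, z normalised to -1 to 1, where 1 is 0.03 m, then the turn about the world's z normalised to -1 to 1, where 1 is 0.08 rad, then the opening, from -1 (shut) to 1 (fully open), so that 0 is half open. A call has 1 to 20 rows; each row shifts and turns the commanded pose from where the row before left it; what a row does not reach is not made up. A row lasts 1/12 s, in which the tool goes at most 41.7 mm and 7.16 degrees, less where a joint would pass 70% of its speed; a pose out of reach is approached as far as the arm can. A call with a number of a shift or a turn outside -1 to 1 is refused whole. A call with a gripper value outside its range is refused whole. The fingers move at their own pace and stop on an object; the grip force is fixed at half the most. Time passes only in rows, so rows that do not move let the fingers close. It gives the time, the measured TCP pose, the force, the opening and the grip force at its end, in the units of the state.
- env.state(): the state, without advancing time (a new reading comes with each control period).
- read_camera(name): name is "side" or "top" or "wrist"; returns a dict with "image" (480x640x3 uint8, red, green, blue), "fx", "fy", "cx", "cy" (pixels), "rvec" (rotation vector, rad) and "tvec" (3), from world to camera coordinates, as OpenCV has them. Camera axes: x right, y down, z forward; pixel columns grow to the right and rows downward; lengths in mm; the calibration is good to about 2 mm. A picture is of the moment at which its call begins. There is no depth.
- env.job_done(): hands the job in; it is judged then, once.
Trained networks look in a picture, given as the dict that the camera call returned (one of the last four; its "shot" number tells which), for a name from the list of things; names that differ only in an ending like _2 or _b are one class to them, and where a whole thing is asked for, a point or a joint stands for the part that bears it (a point fixed in the world has none). Each returns a list of dicts, best first, with "confidence" (0 to 1); they miss things now and then, are a little off and sometimes report something else, mostly with a low value. They report only what shows in the picture. A call takes as long as a camera call. They do not tell look-alikes from the thing itself.
- search_frame(thing, picture): "at" ([column, row] in pixels, amid what is visible of it).
- cut_out(thing, picture): "region" (480x640 bool, what is visible of it) and "at" ([column, row] in pixels, amid what is visible of it).
The state is a dict: "t": time; "joints": joint angles; "qvel": joint speeds; "tau": joint torques, N m; "eef_pos": TCP position; "tcp_rot": TCP orientation; "ft_force": force on the tool from outside, world axes, zero at the start; "moment": the same for the moment, N m; "opening": opening from 0.0 (shut) to 1.0 (fully open); "grip_force": force on a finger pad.
Only numpy, scipy, OpenCV 4.12 (cv2) and the standard library are available. Lean on these libraries where they do the work, as an engineer would, in place of code of your own. Each camera call takes 0.05 s, during which the arm holds its last target. There are 200 camera calls.

## Task

The little expandable shelf is full: press the brass spring button in its front rail flush, draw the rail out to the left until the button pops up in the next hole and the shelf is locked, without forcing the rail against the button. Then stand the red-and-black chilli jar upright on the lower board that this has laid free, setting it down gently, and leave the two tins on the shelf as they are.

Things in the scene. Friction and masses are not known exactly. Their poses are not given: they have to be found in the camera images.
- rack: the fixed half of the expandable shelf. Origin: on the worktop straight below the button and the front rail's axis. x runs from the rail back across the boards, y (to the left) along the rail, the way the shelf is drawn out. Its wooden board covers x 40 to 150, y -230 to 0 mm, top 30 mm above the worktop. It stands firm. Behind the rail, before the tins, there is room for a finger
- ext: the sliding half, axes as rack, origin the same when the shelf is shortest; moves along the rack's y, about 5 N friction, end stop near 95 mm. Lower board: x 48 to 142 mm, top 18 mm above the worktop, mostly under the fixed board at first. End guard: a 10 mm bar at y = 34 mm, sloping from 62 mm height at the rail to 40 mm at the back; low back rail at x = 150, 41 mm high
- sleeve (a point): point on the axis of the square aluminium sleeve of the sliding half, behind its first hole, 62 mm above the worktop. Sleeve 24 x 24 mm, wall 2 mm, from y -108 to +44 mm. It slides over the fixed inner tube. Two 13 mm holes in its front face: the first here, where the button sticks out at the start, the second 55 to 80 mm back along -y (centre to centre; it differs from rack to rack)
- pin: the brass spring button in the inner tube, a 10 mm dome; origin: its crown. It moves in along the rack's x: crown 17 mm in front of the rail's axis when out, 12 flush with the sleeve, 10 under its wall. Spring 2.4 N out, 5.4 N flush. If not flush it blocks the sleeve; once flush, a pull of 12 to 22 N tucks it under the wall. It springs out by itself in the next hole and stops the sleeve
- bay (a point): point on top of the lower board, fixed to the sliding half (x = 95, y = -12, z = 18 mm in ext): a good place for the middle of the jar's foot once the shelf is drawn out and locked, in the middle of the board's depth and 41 mm from the near side of the end guard. At the start it is hidden under the fixed board
- jar_mid (a point): centre of the chilli jar, half-way up, 45 mm above its foot: a round glass jar with a red and black label and a grey lid, 60 mm in diameter, 90 mm high, 0.2 to 0.34 kg. At the start it stands on the worktop to the left of the shelf
- bean_tin: a tin of 75 mm diameter and 58 mm height that stands on the fixed board; origin: centre of its foot
- tuna_tin: a flat tin of 86 mm diameter and 40 mm height that stands on the fixed board; origin: centre of its foot
Things that resemble listed ones, but are neither listed nor needed, are in the scene too. What is shaped like the part that bears jar_mid but purple is not meant.

How it is judged:
By the outcome, as a careful person would: the job done as asked, in the order asked, and still so for the second after the job is handed in, with the robot touching nothing.
It also fails if it takes over 54 s, if anything falls off the work surface, if the arm or the gripper's body presses on something with over 40 N, if the wrist force passes 120 N, or if a joint passes its speed limit or range.

## Working session

There is one attempt and no reset: what is moved stays moved. The work goes in short steps, Python scripts to look and compute and a tool call to move; the robot and the scene stay as the last step left them, time stands still between calls to the robot, and variables do not carry over. Pictures are saved under pics/ and viewed, at most 10 in all, crops included, and the job is handed in when it is done.

Besides the shell and the picture viewer there is one more tool, called as name([rows], argument=value, ...), one row to a line, values as JSON. move_arm: Moves the arm, as the interface text tells. Its arguments: {"type":"object","properties":{"commands":{"type":"array","items":{"type":"array"}}},"required":["commands"]}

```bash
mkdir -p pics
cat > h.py <<'E'
import numpy as np, cv2
from cell import env, read_camera, search_frame, cut_out
def save(p,n): cv2.imwrite('pics/'+n+'.png',p["image"][:,:,::-1])
def KRt(p):
    K=np.array([[p["fx"],0,p["cx"]],[0,p["fy"],p["cy"]],[0,0,1.]])
    R=cv2.Rodrigues(np.array(p["rvec"],float))[0]; return K,R,np.array(p["tvec"],float).ravel()
def proj(p,X):
    K,R,t=KRt(p); x=(R@np.atleast_2d(X).T).T+t; x=x@K.T; return x[:,:2]/x[:,2:]
def ray(p,uv):
    K,R,t=KRt(p); d=R.T@np.linalg.solve(K,[uv[0],uv[1],1.]); return -R.T@t,d
def onz(p,uv,z):
    c,d=ray(p,uv); return c+d*(z-c[2])/d[2]
def tri(ps,uvs):
    A=np.zeros((3,3));b=np.zeros(3)
    for p,u in zip(ps,uvs):
        c,d=ray(p,u); d/=np.linalg.norm(d); M=np.eye(3)-np.outer(d,d); A+=M;b+=M@c
    return np.linalg.solve(A,b)
E
python3 - <<'E'
from h import *
s=env.state(); print(s)
P={n:read_camera(n) for n in("side","top","wrist")}
for n,p in P.items():
    print(n,ray(p,(320,240)))
    for th in("rack","ext","sleeve","pin","jar_mid","bean_tin","tuna_tin"):
        print(' ',th,[(np.round(r["at"],1).tolist(),round(r["confidence"],2)) for r in search_frame(th,p)[:4]])
cv2.imwrite('pics/a.png',cv2.resize(np.hstack([P["side"]["image"],P["top"]["image"]])[:,:,::-1],(800,300)))
save(P["side"],'side0');save(P["top"],'top0');save(P["wrist"],'wrist0')
E
```

```text
{'t': 0.0, 'joints': array([-1.39858238e+00,  4.91590950e-01,  1.55946945e+00,  5.14298601e-06,
        1.09169115e+00, -1.05580977e-01]), 'qvel': array([ 8.12455749e-04, -1.57247744e-03,  1.08548619e-03, -6.21051257e-04,
        2.20510332e-04, -4.21474672e-05]), 'tau': array([-1.41870983e-04, -6.12638497e+01, -2.58178747e+01,  6.92774914e-02,
        4.82942036e-02, -1.20532204e-04]), 'eef_pos': array([ 171.42550285, -600.99781894,  404.13523231]), 'tcp_rot': array([-3.14044070e+00, -1.26665394e-04,  2.77792475e-01]), 'ft_force': array([-0.76141847, -0.62955254, -0.12124282]), 'moment': array([-0.01194057, -0.0513612 , -0.01082275]), 'grip_force': 0.0, 'opening': 0.9962880926161665}
side (array([485.03996597, 961.81051225, 833.96929711]), array([ 0.01897116, -0.75045508, -0.6609553 ]))
  rack []
  ext [([330.1, 246.9], 0.57)]
  sleeve [([327.8, 249.1], 0.68)]
  pin []
  jar_mid [([322.8, 411.1], 0.82), ([347.3, 353.7], 0.81)]
  bean_tin [([310.6, 218.6], 0.67)]
  tuna_tin [([316.7, 188.2], 0.67)]
top (array([315.53057339, 119.54123546, 976.09703056]), array([ 0.1821657 ,  0.06177896, -0.98178083]))
  rack [([377.5, 266.9], 0.23)]
  ext [([376.9, 265.0], 0.82)]
  sleeve [([379.8, 267.2], 0.84)]
  pin []
  jar_mid [([164.4, 218.0], 0.98), ([224.9, 242.4], 0.88)]
  bean_tin [([413.0, 230.3], 0.64)]
  tuna_tin [([468.7, 248.3], 0.92)]
wrist (array([ 250.96518265, -579.27419186,  385.52697691]), array([-0.28489482, -0.08692143, -0.95469079]))
  rack []
  ext []
  sleeve []
  pin []
  jar_mid []
  bean_tin []
  tuna_tin []
```

View pics/top0.png

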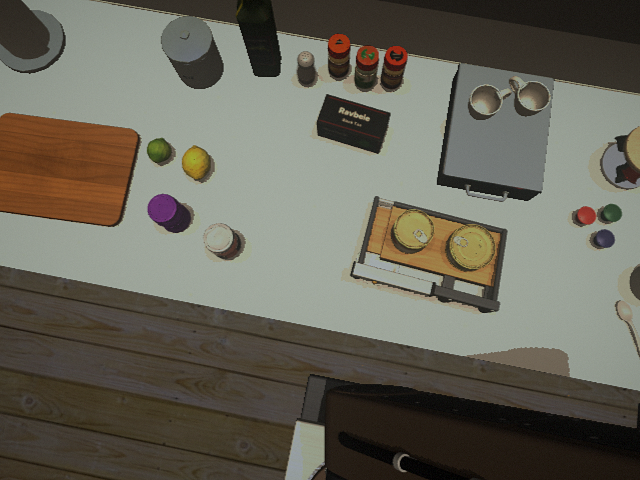

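View pics/side0.png

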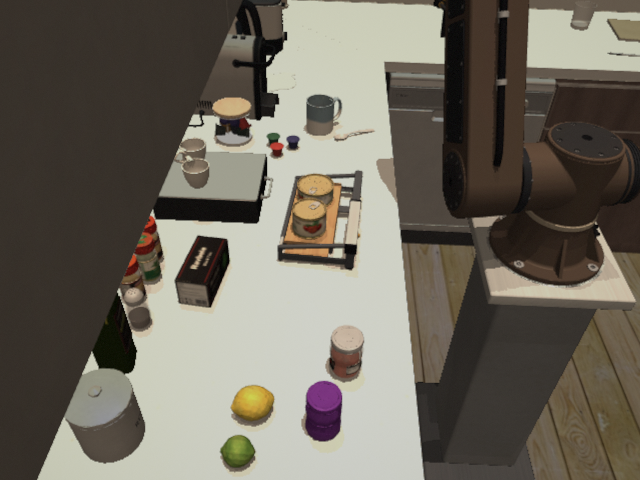

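The top view shows the shelf at about (430,250), with the sleeve running from (352,270) to (434,290). There are two jar-shaped things: a purple one at top (165,215) / side (323,411), and one with a grey lid and red label at top (222,241) / side (347,353). The second fits the description. I'll confirm it in a crop and fit the rail.

```bash
cat > m.py <<'E'
from h import *
p=read_camera("top");q=read_camera("side")
def get(th,pic,near):
    L=cut_out(th,pic); L=[r for r in L if np.hypot(*(np.array(r["at"])-near))<25]; return L[0] if L else None
for th,a,b in(("jar_mid",(222,241),(347,353)),("bean_tin",(413,230),(311,218)),("tuna_tin",(469,248),(317,188)),("jar_mid",(165,216),(323,411))):
    r=get(th,p,a);s=get(th,q,b)
    if r and s: print(th,r["at"],s["at"],np.round(tri([p,q],[r["at"],s["at"]]),1))
for th in("rack","ext","sleeve"):
  for n,pic in(("top",p),("side",q)):
    for r in cut_out(th,pic)[:1]:
        m=r["region"].astype(np.uint8); print(th,n,round(r["confidence"],2),m.sum(),cv2.boundingRect(m))
c=p["image"][185:325,335:525]; d=q["image"][160:280,260:380]; e=q["image"][310:450,280:400]
c=cv2.resize(c,(800,590),interpolation=cv2.INTER_CUBIC)
cv2.imwrite('pics/rackcrop.png',c[:,:,::-1])
f=np.hstack([cv2.resize(d,(400,400),interpolation=cv2.INTER_CUBIC),cv2.resize(e,(343,400),interpolation=cv2.INTER_CUBIC)])
cv2.imwrite('pics/sidecrop.png',f[:,:,::-1])
E
python3 m.py
```

```text
jar_mid [224.3, 241.4] [344.2, 352.1] [451.8 358.8  43.6]
bean_tin [415.7, 230.6] [309.9, 216.2] [535.6   2.1  58.4]
tuna_tin [468.4, 251.0] [316.0, 189.1] [ 522.1 -104.4   52.9]
jar_mid [169.1, 215.5] [322.9, 409.2] [482.9 475.6  45.6]
rack top 0.63 7349 (351, 196, 157, 117)
rack side 0.71 3621 (277, 171, 85, 99)
ext top 0.91 2238 (351, 197, 85, 100)
ext side 0.76 1954 (277, 199, 85, 71)
sleeve top 0.86 2282 (352, 197, 83, 99)
sleeve side 0.98 1895 (277, 200, 84, 70)
```

View pics/rackcrop.png

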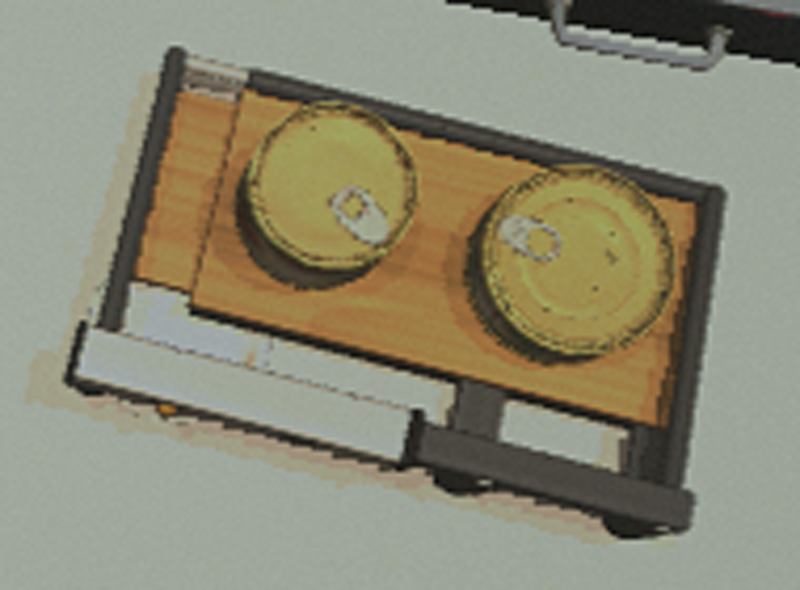

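View pics/sidecrop.png

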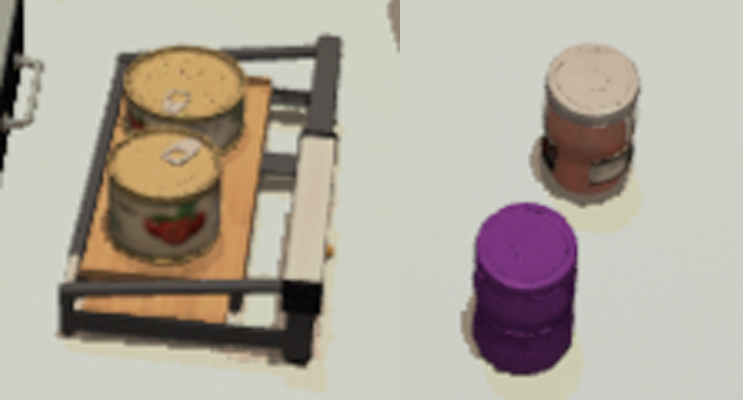

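```bash
cat > fit.py <<'E'
from h import *
from scipy.optimize import least_squares
p=read_camera("top");q=read_camera("side")
T=lambda u,v:(335+u*190/800-.4,185+v*140/590-.4)
S=lambda u,v:(260+u*.3-.4,160+v*.3-.4)
c=[(p,T(92,333),(12,42,74)),(p,T(80,375),(-12,42,74)),(p,T(413,408),(12,-106,74)),(p,T(405,462),(-12,-106,74)),
(p,T(190,310),(40,0,30)),(p,T(660,428),(40,-230,30)),(p,T(167,408),(-15,0,62)),(q,S(330,252),(-15,0,62)),
(q,S(300,138),(12,-106,74)),(q,S(338,138),(-12,-106,74)),(q,S(287,280),(12,42,74)),(q,S(322,280),(-12,42,74))]
def W(v,X):
    X=np.array(X,float);a=v[2];return np.array([v[0]+np.cos(a)*X[0]-np.sin(a)*X[1],v[1]+np.sin(a)*X[0]+np.cos(a)*X[1],X[2]])
f=lambda v:np.concatenate([proj(k,W(v,X))[0]-u for k,u,X in c])
r=least_squares(f,[450,20,0],x_scale=[10,10,.1],loss='soft_l1')
v=r.x;print(v);print(np.round(f(v).reshape(-1,2),1).tolist())
print('button tri',tri([p,q],[c[6][1],c[7][1]]),'model',W(v,(-15,0,62)))
print('grasp at',W(v,(0,0,62)))
print('start q',env.state()["t"])
E
python3 fit.py
```

```text
[ 4.40628553e+02  6.29246562e+01 -6.32781525e-02]
[[-1.1, -2.0], [-1.4, 0.6], [0.9, 0.3], [0.0, 0.2], [-0.9, -1.6], [3.8, 0.1], [-0.8, 0.7], [0.3, -0.2], [0.2, -1.7], [-0.5, -0.8], [-0.7, -0.9], [0.5, 0.1]]
button tri [426.77356637  62.71066363  60.5827959 ] model [425.65857396  63.87319517  62.        ]
grasp at [440.62855304  62.92465619  62.        ]
start q 2.1
```

The button shows at top (375,282) and side (359,236), on the sleeve's front. In the crop, the jar at side (347,353) has a grey lid and a red and black label, and its neighbour is purple, so the first is the one meant. Next I move above the rail for a closer wrist view.

move_arm([
  [[0.75,1,0],0.77,0.1],
  [[0.75,1,0],0.77,0.1],
  [[0.75,1,0],0.77,0.1],
  [[0.75,1,0],0.77,0.1],
  [[0.75,1,0],0.77,0.1],
  [[0.75,1,0],0.77,0.1],
  [[0.75,1,0],0.77,0.1],
  [[0.75,1,0],0.77,0.1],
  [[0.75,1,0],0.77,0.1],
  [[0.75,1,0],0.77,0.1],
  [[0.75,1,-0.25],0.77,0.1],
  [[0.75,1,-0.25],0.77,0.1],
  [[0,1,-0.25],0.77,0.1],
  [[0,1,-0.25],0.77,0.1],
  [[0,1,-0.25],0.77,0.1],
  [[0,1,-0.25],0.77,0.1],
  [[0,1,-0.25],0.77,0.1],
  [[0,1,-0.25],0.77,0.1],
  [[0,1,-0.25],0.77,0.1],
  [[0,1,-0.25],0.77,0.1],
])

```text
t: 3.77
eef_pos: [441.2, 0.4, 329.6]
tcp_rot: [3.141, 0.0, 1.513]
ft_force: [0.7, 0.3, 0.4]
opening: 0.551
grip_force: 0.0
```

move_arm([
  [[0,0.7,0],0,0.1],
  [[0,0.7,0],0,0.1],
  [[0,0,0],0,0.1],
  [[0,0,0],0,0.1],
])

```text
t: 4.1
eef_pos: [441.4, 41.7, 329.9]
tcp_rot: [3.141, 0.0, 1.512]
ft_force: [-0.3, 0.1, -0.3]
opening: 0.55
grip_force: 0.0
```

Run:
```python
from h import *
w=read_camera("wrist"); save(w,'w1'); s=env.state(); print(s["eef_pos"],s["tcp_rot"],s["opening"],s["t"],s["ft_force"]); print(ray(w,(320,240)))
for th in("sleeve","pin","ext","bean_tin"): print(th,[(r["at"],r["confidence"]) for r in search_frame(th,w)])
def W(v,X):
    X=np.array(X,float);a=v[2];return np.array([v[0]+np.cos(a)*X[0]-np.sin(a)*X[1],v[1]+np.sin(a)*X[0]+np.cos(a)*X[1],X[2]])
v=(440.6,62.9,-.063)
for X in((-12,42,74),(12,42,74),(-12,-106,74),(12,-106,74),(-17,0,62),(40,0,30)): print(X,np.round(proj(w,W(v,X)),1))
```

```text
[441.45483528  41.02015342 329.86284995] [3.14117052e+00 9.66292661e-05 1.51089346e+00] 0.5501550790732472 4.15 [-0.01841407 -0.98651104 -0.94363592]
(array([447.48759353, 122.30698449, 311.13377372]), array([-0.01101507, -0.29745765, -0.95475259]))
sleeve [([333.7, 186.6], 0.58)]
pin [([289.8, 217.0], 0.6)]
ext [([334.9, 186.3], 0.65)]
bean_tin [([465.2, 274.2], 0.93)]
(-12, 42, 74) [[290.2 144.2]]
(12, 42, 74) [[333.  144.4]]
(-12, -106, 74) [[293.4 372. ]]
(12, -106, 74) [[329.6 372.2]]
(-17, 0, 62) [[284.3 212.1]]
(40, 0, 30) [[370.2 201.7]]
```

View pics/w1.png

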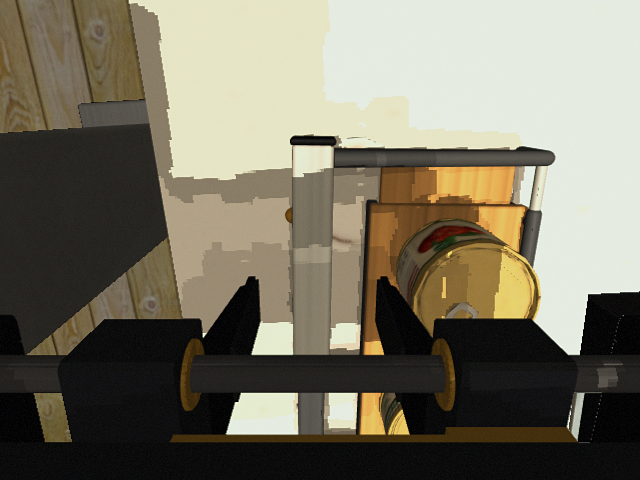

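The wrist view agrees with the model to about 1–2 mm. The sleeve runs at columns 292–333 and the button is at (290,215), roughly world y 61. Next I move over the button and lower.

move_arm([
  [[0,0.68,0],0,0.1],
  [[0,0,-0.8],0,0.1],
  [[0,0,-0.8],0,0.1],
  [[0,0,-0.8],0,0.1],
  [[0,0,-0.8],0,0.1],
  [[0,0,0],0,0.1],
])

```text
t: 4.85
eef_pos: [441.0, 60.7, 230.8]
tcp_rot: [-3.137, 0.0, 1.509]
ft_force: [0.3, 0.1, -0.7]
opening: 0.549
grip_force: 0.0
```

Run:
```python
from h import *
w=read_camera("wrist"); save(w,'w2'); s=env.state(); print(s["eef_pos"],s["tcp_rot"],s["ft_force"],s["t"])
```

```text
[441.3404752   60.80918938 232.54586685] [-3.13771791e+00  2.31972672e-04  1.50878068e+00] [-0.37740765 -0.04901786 -0.37896667] 4.9
```

View pics/w2.png

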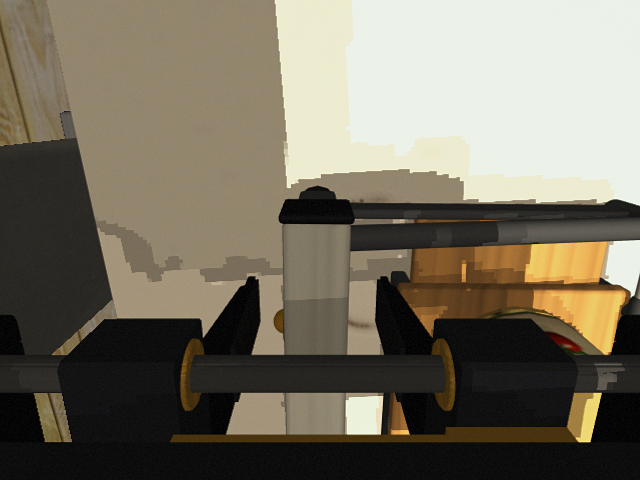

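The button shows at (279,321), left of the sleeve (284–350) and clear of the front finger. I'll check how well the pads line up with it along the rail.

Run:
```python
from h import *
w=read_camera("wrist"); s=env.state(); e=s["eef_pos"]; print(e, s["tcp_rot"])
print('button',onz(w,(279,321),62), [r for r in search_frame("pin",w)])
print('sleeve edges z74',onz(w,(285,300),74),onz(w,(349,300),74))
print('grasp px',proj(w,e-[0,0,171]))
```

```text
[441.60199681  60.89862807 233.73677721] [-3.13990928e+00  1.03147703e-04  1.50894203e+00]
button [426.27000388  60.59933838  62.        ] [{'at': [277.8, 321.4], 'confidence': 0.5}]
sleeve edges z74 [430.93697589  75.47290812  74.        ] [454.56154417  74.05789726  74.        ]
grasp px [[316.42680667 319.19730315]]
```

The pads are lined up to within 1 mm, so I close.

move_arm([
  [[0,0,0],0,-0.3],
  [[0,0,0],0,-0.6],
  [[0,0,0],0,-1],
  [[0,0,0],0,-1],
  [[0,0,0],0,-1],
  [[0,0,0],0,-1],
])

```text
t: 5.5
eef_pos: [440.2, 61.5, 234.0]
tcp_rot: [-3.138, 0.0, 1.509]
ft_force: [-9.3, -0.0, 12.3]
opening: 0.252
grip_force: 30.0
```

The opening is 0.252 (24 mm), so the pad sits on the sleeve and the button is flush. I ease the side load and start to pull gently.

move_arm([
  [[-0.04,0,0.03],0,-1],
  [[0,0.04,0],0,-1],
  [[0,0.04,0],0,-1],
])

```text
t: 5.75
eef_pos: [439.9, 63.4, 234.2]
tcp_rot: [-3.14, 0.0, 1.509]
ft_force: [-1.8, -9.5, -12.3]
opening: 0.248
grip_force: 30.0
```

move_arm([
  [[0,0.04,0],0,-1],
  [[0,0.04,0],0,-1],
])

```text
t: 5.92
eef_pos: [440.1, 65.6, 234.1]
tcp_rot: [-3.14, 0.001, 1.509]
ft_force: [-0.7, -18.0, -11.2]
opening: 0.247
grip_force: 30.0
```

move_arm([
  [[0,0.04,-0.02],0,-1],
  [[0,0.04,0],0,-1],
])

```text
t: 6.08
eef_pos: [440.1, 67.9, 234.1]
tcp_rot: [-3.141, 0.001, 1.509]
ft_force: [-0.7, -8.1, -2.0]
opening: 0.254
grip_force: 30.0
```

Run:
```python
from h import *
w=read_camera("wrist"); save(w,'w3'); s=env.state(); print(s["eef_pos"],s["ft_force"],s["opening"],s["t"])
im=w["image"]; cv2.imwrite('pics/w3c.png',cv2.resize(im[150:350,200:440],(720,600))[:,:,::-1])
```

```text
[440.08712216  68.25645587 234.09864798] [-2.54009631 -1.54865137 -0.67129446] 0.2510529882787518 6.1333
```

View pics/w3c.png

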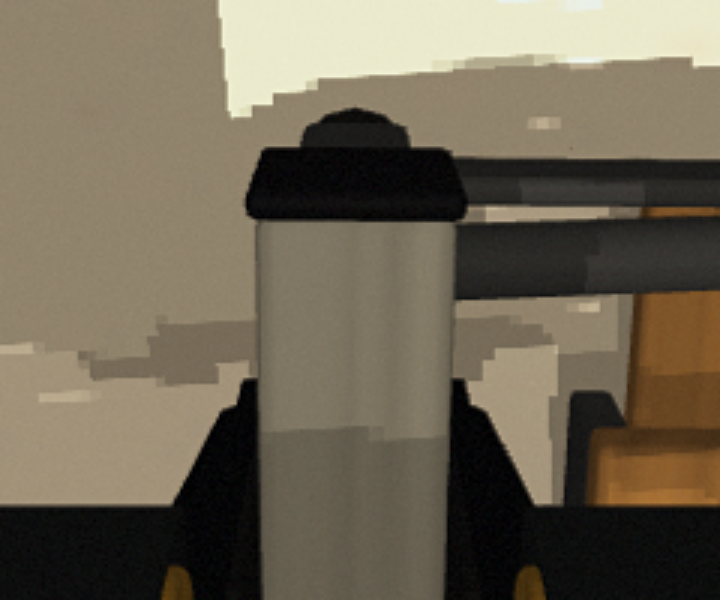

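The force fell off while the sleeve kept moving with the hand: the end cap at row 223 is unchanged relative to the fingers. So the button is tucked under the wall. I draw quickly to just short of the earliest lock point.

move_arm([
  [[0.01,0.15,0],0,-1],
  [[0.01,0.17,0],0,-1],
  [[0.01,0.17,0],0,-1],
  [[0.01,0.17,0],0,-1],
  [[0.01,0.17,0],0,-1],
  [[0.01,0.17,0],0,-1],
  [[0.01,0.17,0],0,-1],
  [[0.01,0.17,0],0,-1],
  [[0.01,0.08,0],0,-1],
  [[0,0.03,0],0,-1],
])

```text
t: 6.97
eef_pos: [443.0, 112.1, 234.1]
tcp_rot: [3.141, 0.0, 1.509]
ft_force: [1.0, -4.6, -1.6]
opening: 0.25
grip_force: 30.0
```

move_arm([
  [[0.002,0.04,0],0,-1],
  [[0.002,0.04,0],0,-1],
  [[0.002,0.04,0],0,-1],
])

```text
t: 7.22
eef_pos: [443.2, 115.4, 234.1]
tcp_rot: [3.141, 0.0, 1.509]
ft_force: [-0.3, -4.5, -2.4]
opening: 0.252
grip_force: 30.0
```

move_arm([
  [[0.002,0.04,0],0,-1],
  [[0.002,0.04,0],0,-1],
])

```text
t: 7.38
eef_pos: [443.4, 118.0, 234.1]
tcp_rot: [3.141, -0.0, 1.509]
ft_force: [2.3, -6.5, -3.2]
opening: 0.251
grip_force: 30.0
```

move_arm([
  [[0.002,0.04,0],0,-1],
  [[0.002,0.04,0],0,-1],
])

```text
t: 7.55
eef_pos: [443.5, 120.4, 234.1]
tcp_rot: [3.141, 0.0, 1.509]
ft_force: [1.8, -5.3, -2.5]
opening: 0.251
grip_force: 30.0
```

move_arm([
  [[0.002,0.04,0],0,-1],
  [[0.002,0.04,0],0,-1],
])

```text
t: 7.72
eef_pos: [443.7, 122.7, 234.1]
tcp_rot: [3.141, 0.0, 1.51]
ft_force: [2.5, -16.0, -2.1]
opening: 0.252
grip_force: 30.0
```

move_arm([
  [[0,0,0],0,-1],
])

```text
t: 7.8
eef_pos: [443.7, 122.7, 234.1]
tcp_rot: [3.141, 0.0, 1.51]
ft_force: [2.6, -8.2, -2.5]
opening: 0.253
grip_force: 30.0
```

move_arm([
  [[0.002,0.03,0],0,-1],
  [[0,0,0],0,-1],
])

```text
t: 7.97
eef_pos: [443.8, 123.2, 234.1]
tcp_rot: [3.141, 0.001, 1.51]
ft_force: [2.0, -15.0, -2.1]
opening: 0.252
grip_force: 30.0
```

The sleeve has stopped: the force rises to about 15 N and it hardly moves. I back off the pull and look for the button.

move_arm([
  [[0,-0.05,0],0,-1],
  [[0,0,0],0,-1],
])

```text
t: 8.13
eef_pos: [443.7, 122.2, 234.1]
tcp_rot: [3.141, -0.0, 1.509]
ft_force: [2.0, -4.7, -2.1]
opening: 0.251
grip_force: 30.0
```

Run:
```python
from h import *
p=read_camera("top");q=read_camera("side")
X=[426,61,62]
L=[]
for pic in(p,q):
    u=proj(pic,X)[0]; print(u,[(r["at"],round(r["confidence"],2)) for r in search_frame("pin",pic)])
    a,b=np.round(u).astype(int); L.append(cv2.resize(pic["image"][b-30:b+30,a-40:a+40],(400,300),interpolation=cv2.INTER_CUBIC))
cv2.imwrite('pics/pin.png',np.hstack(L)[:,:,::-1]); print(env.state()["ft_force"],env.state()["t"])
```

```text
[375.03347482 282.24888924] [([469.1, 248.3], 0.27)]
[358.69855241 234.10403621] []
[ 1.99804478 -5.38426976 -2.6708313 ] 8.3333
```

View pics/pin.png

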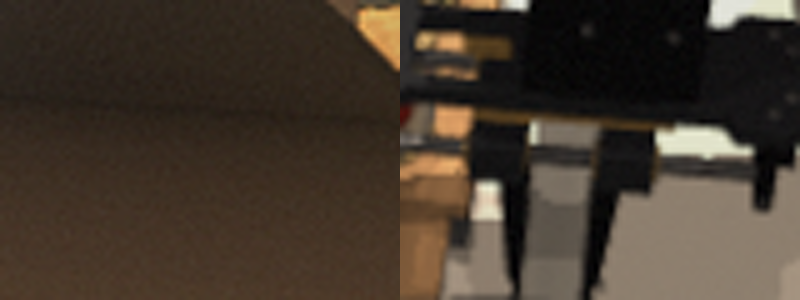

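Both views of the button are blocked by the arm. I release, lift, head towards the jar, and look from there.

move_arm([
  [[0,0,0],0,-0.2],
  [[0,0,0],0,0.1],
  [[0,0,0],0,0.1],
  [[0,0,0.8],0,0.1],
  [[0,0,0.8],0,0.1],
  [[0,0,0.8],0,0.1],
  [[0,0,0.8],0,0.1],
  [[0,0.9,0],0,1],
  [[0,0.9,0],0,1],
  [[0,0.9,0],0,1],
  [[0,0.9,0],0,1],
  [[0,0.9,0],0,1],
  [[0,0.9,0],0,1],
  [[0,0,0],0,1],
  [[0,0,0],0,1],
])

```text
t: 9.58
eef_pos: [443.1, 285.3, 329.9]
tcp_rot: [-3.142, 0.0, 1.512]
ft_force: [-0.2, -0.1, 0.0]
opening: 0.988
grip_force: 0.0
```

Run:
```python
from h import *
s=env.state(); print(s["eef_pos"],s["tcp_rot"],s["opening"],s["ft_force"],s["t"])
p=read_camera("top");q=read_camera("side");w=read_camera("wrist")
L=[]
for pic in(p,q):
    u=proj(pic,[426,61,62])[0]; print(u,[(r["at"],round(r["confidence"],2)) for r in search_frame("pin",pic)])
    a,b=np.round(u).astype(int); L.append(cv2.resize(pic["image"][b-45:b+45,a-60:a+60],(400,300),interpolation=cv2.INTER_CUBIC))
L.append(cv2.resize(w["image"],(400,300)))
L.append(cv2.resize(p["image"][150:330,180:420],(400,300)))
for pic in(p,q,w): print([(r["at"],round(r["confidence"],2)) for r in search_frame("jar_mid",pic)])
cv2.imwrite('pics/pin2.png',np.vstack([np.hstack(L[:2]),np.hstack(L[2:])])[:,:,::-1])
```

```text
[443.0576391  285.28341031 329.87884354] [-3.14155775e+00  9.96844354e-05  1.51247625e+00] 0.9883076170979155 [-0.22081952 -0.11182857  0.0108459 ] 9.5833
[375.03347482 282.24888924] []
[358.69855241 234.10403621] []
[]
[([345.9, 353.2], 0.79), ([324.5, 411.1], 0.7), ([302.0, 271.0], 0.29)]
[([318.6, 117.9], 0.76)]
```

View pics/pin2.png

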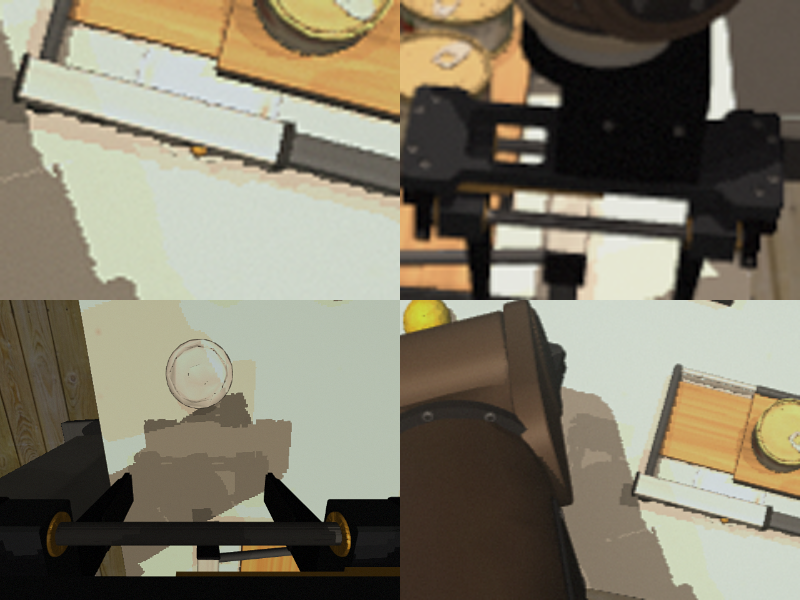

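The brass button is out again at top (375,282), against the sleeve, and the shelf is locked with the board free. Travel is about 61 mm. In the wrist view the lid is centred at about (318,117). Now I measure the jar.

Run:
```python
from h import *
w=read_camera("wrist");q=read_camera("side")
r=cut_out("jar_mid",w)[0]["region"].astype(np.uint8); print(cv2.boundingRect(r))
g=cv2.medianBlur(cv2.cvtColor(w["image"],cv2.COLOR_RGB2GRAY),5)
c=cv2.HoughCircles(g[40:200,220:420],cv2.HOUGH_GRADIENT,1.2,50,param1=80,param2=25,minRadius=40,maxRadius=70)
print(c)
print('lid by composite',onz(w,(318,117),90))
if c is not None: print('hough',onz(w,(220+c[0,0,0],40+c[0,0,1]),90), 'r mm',c[0,0,2]/w["fx"]*221)
```

```text
(264, 62, 107, 111)
[[[99.00001 77.4     52.48   ]]]
lid by composite [450.12803022 361.53513847  90.        ]
hough [450.62919128 361.30598922  90.        ] r mm 28.005714
```

move_arm([
  [[0.08,0.85,0],0,1],
  [[0.08,0.85,0],0,1],
  [[0.09,0.83,0],0,1],
  [[0,0,0],0,1],
  [[0,0,-0.8],0,1],
  [[0,0,-0.8],0,1],
  [[0,0,-0.8],0,1],
  [[0,0,-0.8],0,1],
  [[0,0,-0.37],0,1],
  [[0,0,0],0,1],
])

```text
t: 10.97
eef_pos: [450.7, 359.6, 220.8]
tcp_rot: [-3.138, 0.002, 1.51]
ft_force: [-0.9, -0.6, 0.4]
opening: 1.004
grip_force: 0.0
```

move_arm([
  [[0,0,0],0,0.5],
  [[0,0,0],0,0.4],
  [[0,0,0],0,0.3],
  [[0,0,0],0,0.2],
  [[0,0,0],0,-0.2],
  [[0,0,0],0,-0.2],
  [[0,0,0],0,-0.2],
])

```text
t: 11.55
eef_pos: [450.9, 360.2, 223.4]
tcp_rot: [3.142, -0.0, 1.51]
ft_force: [-2.7, -0.4, 4.1]
opening: 0.597
grip_force: 30.0
```

move_arm([
  [[0,0,0.15],0,-0.2],
  [[0,0,0.4],0,-0.2],
  [[0,0,0.8],0,-0.2],
  [[0,0,0.8],0,-0.2],
  [[0,0,0.8],0,-0.2],
  [[0,0,0.5],0,-0.2],
  [[0,0,0.2],0,-0.2],
  [[0,0,0],0,-0.2],
])

```text
t: 12.22
eef_pos: [451.0, 360.2, 334.3]
tcp_rot: [3.139, -0.002, 1.51]
ft_force: [-1.0, -0.9, -2.0]
opening: 0.596
grip_force: 30.0
```

move_arm([
  [[0.1,-0.3,0],0,-0.2],
  [[0.2,-0.5,0],0,-0.2],
  [[0.25,-0.7,0],0,-0.2],
  [[0.25,-0.75,0],0,-0.2],
  [[0.25,-0.75,0],0,-0.2],
  [[0.25,-0.75,0],0,-0.2],
  [[0.25,-0.75,0],0,-0.2],
  [[0.25,-0.75,0],0,-0.2],
  [[0.25,-0.75,0],0,-0.2],
  [[0.25,-0.75,0],0,-0.2],
  [[0.25,-0.7,0],0,-0.2],
  [[0.2,-0.6,0],0,-0.2],
  [[0.1,-0.3,0],0,-0.2],
  [[0.05,-0.17,0],0,-0.2],
  [[0,0,0],0,-0.2],
  [[0,0,0],0,-0.2],
])

```text
t: 13.55
eef_pos: [537.8, 104.9, 332.1]
tcp_rot: [-3.141, -0.0, 1.51]
ft_force: [-0.4, 0.8, -2.4]
opening: 0.599
grip_force: 30.0
```

Run:
```python
from h import *
s=env.state(); print(s["eef_pos"],s["tcp_rot"],s["opening"],s["ft_force"],s["t"])
w=read_camera("wrist"); save(w,'w5')
v=(439.9,61.0,-.063)
def W(X):
    X=np.array(X,float);a=v[2];return np.array([v[0]+np.cos(a)*X[0]-np.sin(a)*X[1],v[1]+np.sin(a)*X[0]+np.cos(a)*X[1],X[2]])
D=61;im=w["image"].copy()
print('bay',W((95,D-12,18)))
B=[(48,D+29,18),(142,D+29,18),(142,0,18),(48,0,18)]
for n,c in((B,(255,0,0)),([(12,D+44,74),(12,D-50,74)],(0,255,0)),([(12,D+34,62),(150,D+34,40)],(0,0,255)),([(40,0,30),(150,0,30)],(255,0,255))):
    cv2.polylines(im,[np.round(proj(w,[W(X) for X in n])).astype(int)],len(n)==4,c,1)
cv2.imwrite('pics/w5o.png',im[:,:,::-1])
```

```text
[537.80062673 104.85527661 332.06001781] [-3.14079517e+00 -3.19634310e-05  1.50968443e+00] 0.5989390178365271 [-0.35257426  0.83078467 -2.43007772] 13.55
bay [537.7964932  103.92174995  18.        ]
```

View pics/w5o.png

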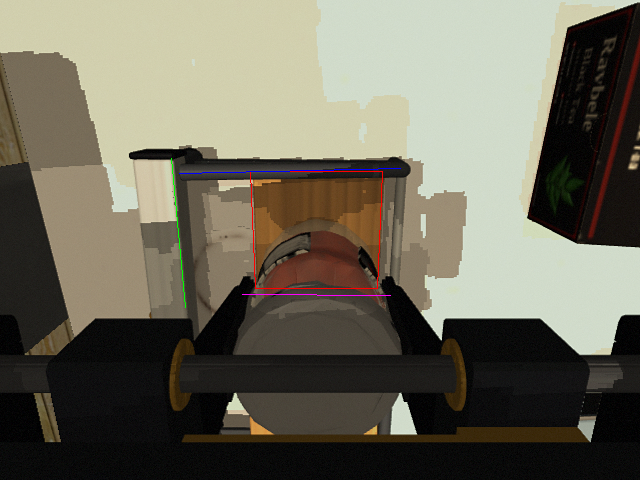

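The overlay fits: the board outline, end guard and sleeve edge all match to a couple of pixels, and the jar hangs upright over the bay. I lower it most of the way, then finish slowly.

move_arm([
  [[0,-0.05,-0.2],0,-0.2],
  [[0,0,-0.45],0,-0.2],
  [[0,0,-0.5],0,-0.2],
  [[0,0,-0.5],0,-0.2],
  [[0,0,-0.45],0,-0.2],
  [[0,0,-0.3],0,-0.2],
  [[0,0,-0.15],0,-0.2],
  [[0,0,-0.05],0,-0.2],
  [[0,0,0],0,-0.2],
  [[0,0,0],0,-0.2],
])

```text
t: 14.43
eef_pos: [538.1, 103.2, 254.9]
tcp_rot: [3.141, -0.0, 1.51]
ft_force: [-0.4, -0.3, -0.7]
opening: 0.595
grip_force: 30.0
```

move_arm([
  [[0,0,-0.1],0,-0.2],
  [[0,0,-0.1],0,-0.2],
  [[0,0,-0.06],0,-0.2],
  [[0,0,-0.04],0,-0.2],
  [[0,0,-0.03],0,-0.2],
  [[0,0,0],0,-0.2],
])

```text
t: 14.93
eef_pos: [538.0, 103.1, 244.4]
tcp_rot: [-3.141, 0.0, 1.51]
ft_force: [-0.4, -0.4, -1.2]
opening: 0.595
grip_force: 30.0
```

move_arm([
  [[0,0,-0.03],0,-0.2],
  [[0,0,-0.03],0,-0.2],
  [[0,0,0],0,-0.2],
])

```text
t: 15.18
eef_pos: [538.0, 103.1, 242.6]
tcp_rot: [3.142, 0.0, 1.51]
ft_force: [-0.5, -0.1, -1.9]
opening: 0.597
grip_force: 30.0
```

move_arm([
  [[0,0,-0.02],0,-0.2],
  [[0,0,-0.02],0,-0.2],
  [[0,0,0],0,-0.2],
])

```text
t: 15.43
eef_pos: [538.0, 103.1, 241.5]
tcp_rot: [3.142, -0.0, 1.51]
ft_force: [-0.4, -0.2, -1.7]
opening: 0.597
grip_force: 30.0
```

move_arm([
  [[0,0,-0.02],0,-0.2],
  [[0,0,0],0,-0.2],
])

```text
t: 15.6
eef_pos: [538.0, 103.1, 241.3]
tcp_rot: [3.141, -0.0, 1.51]
ft_force: [-1.5, -0.1, 4.1]
opening: 0.596
grip_force: 30.0
```

Contact is felt: the vertical force goes from -1.7 to +4 N. I release and rise.

move_arm([
  [[0,0,0],0,0.25],
  [[0,0,0],0,0.35],
  [[0,0,0],0,0.45],
  [[0,0,0],0,0.5],
  [[0,0,0.1],0,0.5],
  [[0,0,0.3],0,0.5],
  [[0,0,0.6],0,0.5],
  [[0,0,0.8],0,0.5],
  [[0,0,0.8],0,0.5],
  [[0,0,0.8],0,0.5],
  [[0,0,0.8],0,0.5],
  [[0,-0.8,0.3],0,0.5],
  [[0,-0.8,0],0,0.5],
  [[0,-0.8,0],0,0.5],
  [[0,-0.4,0],0,0.5],
  [[0,0,0],0,0.5],
])

```text
t: 16.93
eef_pos: [538.0, 17.3, 376.5]
tcp_rot: [3.141, 0.0, 1.507]
ft_force: [-0.3, -0.7, 0.7]
opening: 0.749
grip_force: 0.0
```

Run:
```python
from h import *
s=env.state(); print(s["eef_pos"],s["opening"],s["ft_force"],s["t"])
w=read_camera("wrist");q=read_camera("side");p=read_camera("top")
for n,pic in(("w",w),("q",q),("p",p)):
  for th in("jar_mid","bean_tin","tuna_tin","pin"): print(n,th,[(r["at"],round(r["confidence"],2)) for r in search_frame(th,pic)])
print('expect mid w,q',proj(w,[537.8,103.5,63]),proj(q,[537.8,103.5,63]),'lid w',proj(w,[537.8,103.5,108]))
for th in("bean_tin","tuna_tin"):
    pass
r=cut_out("jar_mid",w)
if r: m=r[0]["region"].astype(np.uint8);print(cv2.boundingRect(m))
g=cv2.medianBlur(cv2.cvtColor(w["image"],cv2.COLOR_RGB2GRAY),5)
c=cv2.HoughCircles(g,cv2.HOUGH_GRADIENT,1.2,60,param1=80,param2=30,minRadius=40,maxRadius=80); 
if c is not None:
  for a in c[0]: print('circle',a,onz(w,a[:2],108))
```

```text
[537.96024208  17.32574417 376.53506067] 0.7487498033103465 [-0.34600384 -0.71074105  0.683169  ] 16.9333
w jar_mid [([308.5, 100.3], 0.71)]
w bean_tin []
w tuna_tin [([311.2, 344.5], 0.79)]
w pin []
q jar_mid [([304.8, 243.0], 0.61), ([321.7, 408.6], 0.59)]
q bean_tin [([312.5, 212.5], 0.81)]
q tuna_tin [([316.9, 185.7], 0.89)]
q pin []
p jar_mid [([365.8, 220.6], 0.95), ([167.9, 216.4], 0.94)]
p bean_tin []
p tuna_tin []
p pin []
expect mid w,q [[306.96823314 103.3968219 ]] [[304.85659186 244.79722795]] lid w [[305.11155766 101.97010567]]
(261, 51, 96, 101)
circle [311.40002  100.200005  50.08    ] [541.46858925 104.23605408 108.        ]
circle [311.40002 243.00002  52.6    ] [535.68450832  18.45828985 108.        ]
circle [311.40002  385.80002   56.800003] [528.55654448 -87.24922172 108.        ]
circle [239.40001 156.6      46.12   ] [496.51639991  75.0752528  108.        ]
circle [456.6  384.6   45.88] [630.95112454 -92.75481798 108.        ]
```

The jar stands upright at the bay in all three cameras (side at (305,243), expected (305,245)). The tuna tin is where it was. The bean tin is partly hidden by the jar and was never touched.

```bash
python3 -c "
from cell import env
print(env.job_done())"
```

```text
the job is handed in; nothing more can be done
None
```

The shelf is drawn out about 61 mm and locked with the button up in its second hole, the red-and-black chilli jar stands upright on the freed lower board, the tins were not touched, and the job is handed in at about 17 s.

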